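# Wake up the label station

## Robot

A 6-joint arm with a two-finger parallel gripper is mounted at the origin on the work surface. World frame = base frame: x ahead of the robot, y to its left, z up, the work surface at z = 0. Lengths are in mm, angles in rad, forces in N, time in s.
With the tool pointing down it reaches from about 275 to 1000 mm from the base axis. Payload 8.4 kg.
Tool frame: the origin (TCP) lies midway between the tips of the shut fingers; the grasp point (between the pads) lies 19 mm behind it; z points along the fingers, y is the direction in which the jaws open and shut (so a half turn about z gives the same grasp; the last joint's range is limited). The gripper opens to 85 mm and grips with 20 to 120 N. Pads are 22 mm wide; open, the fingers measure 114 mm over their backs; the gripper's body (76 mm by 85 mm) begins 54 mm behind the grasp point. The pads swing forward as they close: fully open they stand 13 mm farther back than shut.
Start: joints at [-1.195, 0.353, 1.633, -0, 1.155, -0.002], TCP at [230.547, -580.927, 231.281] pointing down, gripper open.
Joint ranges: [-2.63, 2.63], [-0.92, 2.1], [0.06, 2.66], [-1.3, 4.44], [0, 2.69], [-3.02, 3.02]. Speed limits (rad/s): [2.22, 2.22, 2.79, 3.14, 3.14, 3.14].

## Interface

Orientations are given as [roll, pitch, yaw] about the fixed x, y, z axes, in that order (R = Rz(yaw) Ry(pitch) Rx(roll)).
In Python, from rig import * gives the robot as it stands.
- The arm moves only by the tool play_rows, never from a script. Its argument "moves" is a list of rows, each a list of 3 entries, a list of its own where there are three numbers: the shift along the tool's x, y, z in m, then the turn, a rotation vector about the tool's x, y, z in rad, then the opening in per cent of the stroke, from 0 (shut) to 100 (fully open). In form: [[[x, y, z], [rx, ry, rz], fingers], ...]. A call has 1 to 20 rows; each row shifts and turns the commanded pose from where the row before left it, along the tool's axes as they then stand; what a row does not reach is not made up. A row lasts 1/10 s, in which the tool goes at most 50 mm and 8.59 degrees, less where a joint would pass 70% of its speed; a pose out of reach is approached as far as the arm can. A call is refused whole if a number of a shift passes 0.05 or a number of a turn 0.15, either way. A call with a gripper value outside its range is refused whole. The fingers move at their own pace and stop on an object; "squeeze" is the grip in N (left out, the last holds). Time passes only in rows, so rows that do not move let the fingers close. It gives the time, the measured TCP pose, the force and the opening at its end, in the units of the state.
- sense(): the state, without advancing time (a new reading comes with each control period).
- grab_frame(name): name is "side" or "top"; returns a dict with "pixels" (384x512x3 uint8, red, green, blue), "intrinsics" (3x3 intrinsics, pixels), "R" (3x3) and "t" (3): a world point X has camera coordinates R X + t. Camera axes: x right, y down, z forward; pixel columns grow to the right and rows downward; lengths in mm; the calibration is good to about 2 mm. A picture is of the moment at which its call begins. There is no depth.
- sign_off(): hands the job in, once; it reports no verdict.
The state is a dict: "clock": time; "qpos": joint angles; "qvel": joint speeds; "joint_efforts": joint torques, N m; "eef_pos": TCP position; "tcp_rot": TCP orientation; "contact_force": force on the tool from outside, world axes, zero at the start; "wrist_torque": the same for the moment, N m; "opening": opening from 0.0 (shut) to 1.0 (fully open).
Only numpy, scipy, OpenCV 4.12 (cv2) and the standard library are available. Lean on these libraries where they do the work, as an engineer would, in place of code of your own. Each camera call takes 0.05 s, during which the arm holds its last target. There are 200 camera calls.

## Task

Start up the label station with light fingertip presses, in this order: first press the raised end of the paddle switch on the grey power block so that it rocks fully over to on, then press the label printer's round power key in until it stays in, and last tap the long bar key (label feed) fully down and let it come up again. Leave the square key alone, press gently, and do not lift or shove the printer or disturb anything else on the desk.

Things in the scene. Friction and masses are not known exactly. Their poses are not given: they have to be found in the camera images.
- printer: White label printer, loose on rubber feet, about 1.4 kg, 170 (its x) x 210 (its y) x 90 mm high, flat top. Origin: centre of its underside; z up; the label slot in its front faces its -x. Three grey keys in a row on the top, 50 mm towards -x from the centre, 65 mm apart: round at +y, long bar in the middle, square at -y. A tape roll lies behind them.
- round_key_top (a point): Centre of the top face of the round power key: disc 26 mm across, its top 11 mm above the printer's top (101 mm above the desk). It moves straight down 7 mm with about 2.5 N and stays where it is pushed. Axes parallel to the printer's.
- round_key (a joint): Travel of the round power key in m: 0 = out (off), 0.007 = fully in. Stays where it is left.
- bar_key_top (a point): Centre of the top face of the bar (feed) key: 18 mm (printer x) by 46 mm (printer y), its top 11 mm above the printer's top. Sprung: moves straight down 7 mm, about 1.3 N to start and 3.6 N fully down, and springs back. Axes parallel to the printer's.
- bar_key (a joint): Travel of the bar key in m: 0 = up, 0.007 = fully down.
- square_key (a joint): Travel of the square key in m: 0 = up. Square cap 23 x 23 mm, at the other end of the row from the round key, same height, sprung. Not to be pressed.
- power_block: Grey power block fixed to the desk, 90 (its x) x 180 (its y) x 45 mm high, two round outlets on the half towards its +y and the paddle switch on the half towards its -y (paddle centre 50 mm from the block's centre). Origin: centre of its underside, z up.
- paddle_press (a point): Press on the paddle's top face, 20 mm from the pivot towards the raised end. Yaw as the block's. Paddle: grey plate 56 (block x) x 34 (block y) x 8 mm, pivoting about its middle, 57 mm above the desk, on a line along the block's y. Off, the end towards the block's +x is raised and this spot is 65 mm above the desk; fully on, 57 mm. It turns with 0.025 N m (1 to 3 N here) and stays where left.
- paddle (a joint): Angle of the paddle switch in rad: about 0 = off (far end raised), 0.4 = fully on (far end down).
- tape_roll: Cardboard ring, 68 mm outside, 40 mm inside, 22 mm high, lying loose on the printer's top behind the keys. Origin: centre of its underside.
- stapler: Black stapler 130 x 34 x 43 mm, loose, lying between printer and power block, long side along its x. Origin: centre of its underside.
- mug: White mug, 80 mm across, 90 mm high, loose. Origin: centre of its underside.
- desk_stamp: Hand stamp with a wooden foot 30 x 54 mm and a black knob, 70 mm high, standing loose. Origin: centre of its underside.
- tape_dispenser: Black tape dispenser 130 x 55 x 73 mm, loose. Origin: centre of its underside.
- hole_punch: Hole punch 100 x 120 x 62 mm, loose. Origin: centre of its underside.
- envelope_box: Cardboard box 240 x 110 x 70 mm, loose. Origin: centre of its underside.
Not all that is in view belongs to the job. What is shaped like the power_block but orange or yellow is not meant.

How it is judged:
By the outcome, as a careful person would: the job done as asked, in the order asked, and still so for the second after the job is handed in, with the robot touching nothing.
It also fails if it takes over 51 s, if anything falls off the work surface, if the arm or the gripper's body presses on something with over 40 N, if the wrist force passes 120 N, or if a joint passes its speed limit or range.

## Working session

There is one attempt and no reset: what is moved stays moved. The work goes in short steps, Python scripts to look and compute and a tool call to move; the robot and the scene stay as the last step left them, time stands still between calls to the robot, and variables do not carry over. Pictures are saved under pics/ and viewed, about 8 in all and at most 12, crops included, and the job is handed in when it is done.

Besides the shell and the picture viewer there is one more tool, called after "Request:" by a JSON object that holds its "api" and its "payload". play_rows: Moves the arm, as the interface text tells. Its arguments: {"type":"object","properties":{"moves":{"type":"array"},"squeeze":{"type":"number"}},"required":["moves"]}

```bash
mkdir -p pics
cat > h.py <<'E'
from rig import *
import numpy as np, cv2, pickle
def shot(n,tag):
    f=grab_frame(n); pickle.dump(f,open(f'pics/{tag}.pkl','wb'))
    cv2.imwrite(f'pics/{tag}.png',cv2.resize(f['pixels'][:,:,::-1],(768,576),interpolation=cv2.INTER_CUBIC)); return f
def load(tag): return pickle.load(open(f'pics/{tag}.pkl','rb'))
def back(f,u,v,z):  # native pixel -> world at height z
    K,R,t=[np.array(f[k],float) for k in('intrinsics','R','t')]
    d=R.T@np.linalg.inv(K)@[u,v,1]; c=-R.T@t
    return c+d*(z-c[2])/d[2]
def proj(f,X):
    K,R,t=[np.array(f[k],float) for k in('intrinsics','R','t')]
    p=(R@np.array(X,float).T).T+t; p=p@K.T; return p[...,:2]/p[...,2:]
E
python3 - <<'E'
from h import *
for n in('top','side'):
    f=shot(n,n+'0'); R=np.array(f['R']);print(n,-R.T@f['t'],R[2])
print(sense())
E
```

```text
top [ 240.1918685   -17.36267753 1703.57002782] [ 0.17729185  0.00460063 -0.98414757]
side [ 388.30812621 -761.50000302  873.17908231] [ 0.1343682   0.69302476 -0.70828093]
{'clock': 0.1, 'qpos': array([-1.19540851e+00,  3.53563522e-01,  1.63406908e+00, -1.66812167e-05,
        1.15520844e+00, -2.38232252e-03]), 'qvel': array([-0.00113642, -0.00052218, -0.00192144,  0.00017696, -0.00065626,
        0.00103242]), 'joint_efforts': array([ 2.03314652e-03, -6.06350899e+01, -3.42818677e+01,  6.01337160e-05,
        3.96052215e-03, -2.86513648e-05]), 'eef_pos': array([ 230.37642155, -580.52409447,  230.64236904]), 'tcp_rot': array([-3.14034423e+00,  1.22787627e-05,  3.77776894e-01]), 'contact_force': array([ 0.24217353,  0.55978673, -0.07724261]), 'wrist_torque': array([-0.04055337, -0.05291796, -0.04984005]), 'opening': 1.0016941024966335}
```

View pics/top0.png

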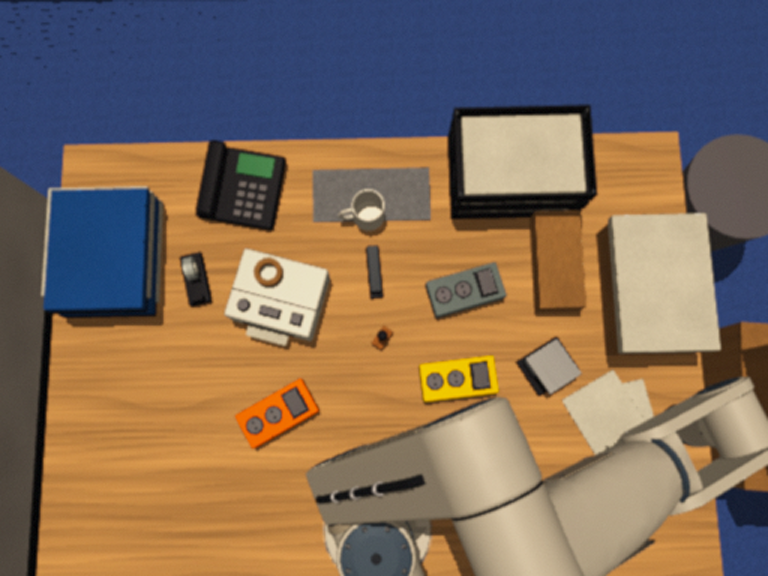

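View pics/side0.png

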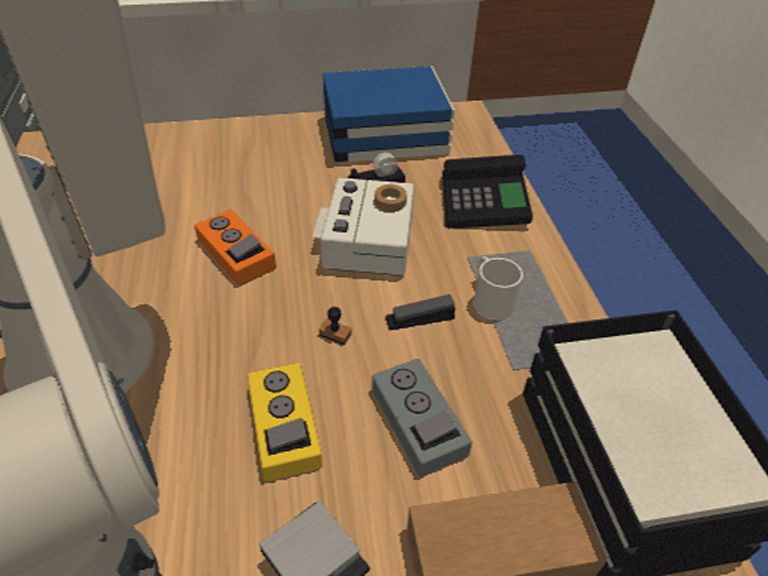

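The top view shows the grey block at about (466,290), the printer at (278,295) with its round key at (244,305), bar at (270,311) and square at (297,319), and the stapler between them. The side view agrees with this. Next I'll zoom in to get exact points.

Run:
```python
from h import *
def crop(tag,u,v,w,h,s):
    p=load(tag)['pixels'][v:v+h,u:u+w,::-1]; im=cv2.resize(p,(400,300),interpolation=cv2.INTER_CUBIC)
    for i in range(0,w,10): cv2.putText(im,str(u+i),(int((i+.5)*s),8),0,.3,(0,0,255)); cv2.line(im,(int((i+.5)*s),10),(int((i+.5)*s),14),(0,0,255))
    for i in range(0,h,10): cv2.putText(im,str(v+i),(0,int((i+.5)*s)+3),0,.3,(0,0,255)); cv2.line(im,(20,int((i+.5)*s)),(24,int((i+.5)*s)),(0,0,255))
    return im
a=np.hstack([crop('top0',145,162,80,60,5),crop('top0',272,162,80,60,5)])
b=np.hstack([crop('side0',200,112,100,75,4),crop('side0',235,233,100,75,4)])
cv2.imwrite('pics/crop.png',np.vstack([a,b]))
```

```text
(no output)
```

View pics/crop.png

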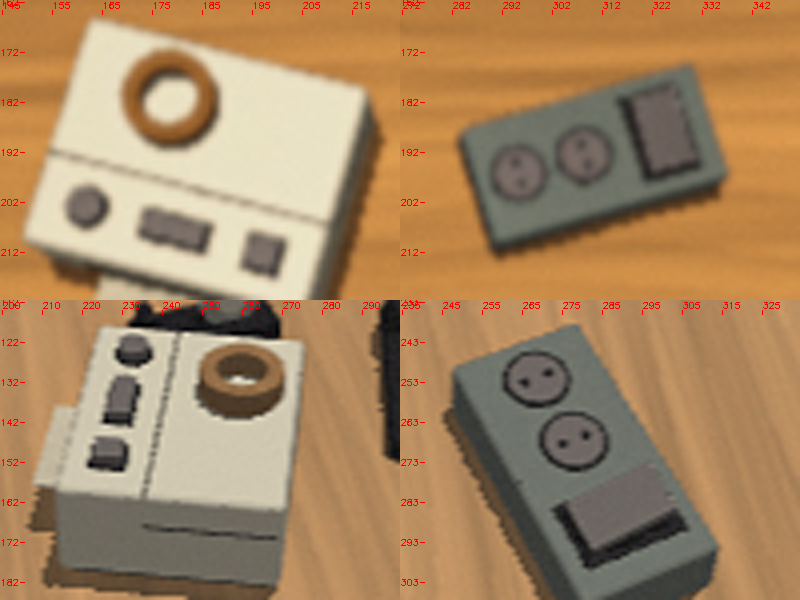

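```bash
cat > fit.py <<'E'
from h import *
from scipy.optimize import least_squares
T,S=load('top0'),load('side0')
def px(u0,v0,s,P): return np.array([u0,v0])+np.array(P,float)/s-.5
def W(p,L): c,s=np.cos(p[2]),np.sin(p[2]); L=np.array(L,float); return np.c_[p[0]+c*L[:,0]-s*L[:,1],p[1]+s*L[:,0]+c*L[:,1],L[:,2]]
def fit(obs,x0):
    r=lambda p:np.concatenate([(proj(f,W(p,L))-q).ravel() for f,L,q in obs])
    o=least_squares(r,x0,loss='soft_l1');return o.x,r(o.x).reshape(-1,2)
K=[[-50,65,101],[-50,0,101],[-50,-65,101]]
def c(x,y,z): return [[x,y,z],[x,-y,z],[-x,-y,z],[-x,y,z]]  # FL,FR,BR,BL
pc=c(85,105,90)
pr=[(T,[pc[0],pc[1],pc[3]]+K,px(145,162,5,[(92,18),(370,90),(24,238),(87,205),(176,229),(264,252)])),
    (S,[pc[0],pc[1],pc[2],pc[3]]+K,px(200,112,4,[(303,42),(283,210),(58,190),(104,25),(135,45),(122,97),(109,148)]))]
bc=c(45,90,45)
bl=[(T,bc,px(272,162,5,[(60,130),(292,65),(327,178),(95,243)])),
    (S,[bc[3],bc[0],bc[1],bc[2]],px(235,233,4,[(55,72),(178,25),(317,247),(185,297)]))]
x0=lambda u,v,z:[*back(T,u,v,z)[:2],-.2]
if __name__=='__main__':
    np.set_printoptions(precision=2,suppress=True)
    for n,o,s in(('printer',pr,x0(185,195,90)),('block',bl,x0(311,193,45))):
        for oo in(o,o[:1],o[1:]):
            p,r=fit(oo,s);print(n,p)
        p,r=fit(o,s);print(r.T)
        print(W(p,K) if n=='printer' else W(p,[[20,-50,65],[0,-50,57]]))
E
python3 fit.py
```

```text
printer [554.83 226.29  -0.28]
printer [555.46 226.13  -0.28]
printer [554.3  226.52  -0.28]
[[-0.05  0.55 -0.57 -0.05 -0.16  0.01  1.25  1.   -0.99 -0.88  0.15  0.3
   0.23]
 [-0.44 -0.04  0.69  0.23  0.18  0.34 -0.19  0.42  0.19 -0.24  0.05 -0.51
   0.12]]
[[525.03 302.69 101.  ]
 [506.83 240.29 101.  ]
 [488.64 177.89 101.  ]]
block [ 562.56 -227.14    0.26]
block [ 562.55 -227.06    0.26]
block [ 562.52 -227.33    0.26]
[[-0.45  0.17  0.73 -0.3  -1.1   0.21  1.61 -0.38]
 [-0.18 -0.51  0.06  0.62 -1.49 -1.23  0.2   2.37]]
[[ 594.74 -270.32   65.  ]
 [ 575.41 -275.46   57.  ]]
```

Both views give the same pose to about 1 mm. Now I'll shut the fingers and move above the paddle's raised end.

Request:
{"api": "play_rows", "payload": {"moves": [[[0.0284,-0.0096,0],[0,0,0],0],[[0.0284,-0.0096,0],[0,0,0],0],[[0.0284,-0.0096,0],[0,0,0],0],[[0.0284,-0.0096,0],[0,0,0],0],[[0.0284,-0.0096,0],[0,0,0],0],[[0.0284,-0.0096,0],[0,0,0],0],[[0.0284,-0.0096,0],[0,0,0],0],[[0.0284,-0.0096,0],[0,0,0],0],[[0.0284,-0.0096,0],[0,0,0],0],[[0.0284,-0.0096,0],[0,0,0],0],[[0.0284,-0.0096,0],[0,0,0],0],[[0.0284,-0.0096,0],[0,0,0],0],[[0.0284,-0.0096,0],[0,0,0],0],[[0.0284,-0.0096,0],[0,0,0],0],[[0.0284,-0.0096,0],[0,0,0],0],[[0.0284,-0.0096,0],[0,0,0],0],[[0,0,0],[0,0,0.118],0],[[0,0,0.04],[0,0,0],0],[[0,0,0.04],[0,0,0],0],[[0,0,0],[0,0,0],0]]}}

```text
clock: 2.1
eef_pos: [592.6, -268.7, 145.7]
tcp_rot: [-3.135, 0.008, 0.26]
contact_force: [-0.7, 0.5, 0.1]
opening: 0.001
```

Request:
{"api": "play_rows", "payload": {"moves": [[[0,0,0.025],[0,0,0],0],[[0,0,0.025],[0,0,0],0],[[0,0,0.02],[0,0,0],0],[[0,0,0],[0,0,0],0],[[0,0,0],[0,0,0],0],[[0,0,0],[0,0,0],0]]}}

```text
clock: 2.7
eef_pos: [597.4, -271.1, 83.3]
tcp_rot: [3.14, -0.002, 0.26]
contact_force: [-0.6, 0.2, 0.1]
opening: 0.002
```

```bash
cat > pk.py <<'E'
import sys
from h import *
def look(tag,u,v,ut,vt):
    S=grab_frame('side');T=grab_frame('top')
    c=lambda f,u,v:cv2.resize(f['pixels'][v:v+80,u:u+80,::-1],(400,400),interpolation=cv2.INTER_CUBIC)
    cv2.imwrite(f'pics/{tag}.png',np.hstack([c(S,u,v),c(T,ut,vt)]))
    s=sense();print(s['eef_pos'].round(1),s['tcp_rot'].round(3),s['contact_force'].round(1))
a=sys.argv; look(a[1],*map(int,a[2:6]))
E
python3 pk.py p1 250 230 272 152
```

```text
[ 597.2 -271.    83. ] [ 3.14e+00 -2.00e-03  2.60e-01] [ 0.1 -0.9  0.4]
```

View pics/p1.png

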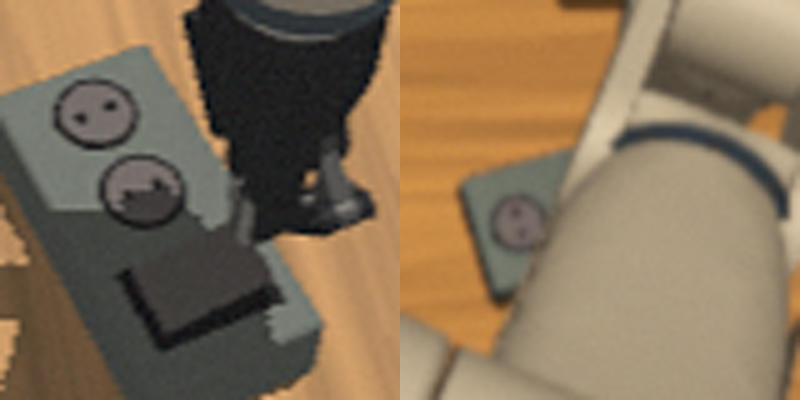

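The side view shows the shut fingertips at crop (255,240), just above the raised (+x) end of the paddle. I'll press down in small steps and watch the force.

Request:
{"api": "play_rows", "payload": {"moves": [[[0,0,0.006],[0,0,0],0],[[0,0,0.006],[0,0,0],0],[[0,0,0.002],[0,0,0],0],[[0,0,0.001],[0,0,0],0],[[0,0,0.001],[0,0,0],0],[[0,0,0.001],[0,0,0],0],[[0,0,0],[0,0,0],0]]}}

```text
clock: 3.5
eef_pos: [596.3, -270.5, 64.3]
tcp_rot: [3.142, -0.0, 0.26]
contact_force: [0.9, 0.1, -0.5]
opening: -0.005
```

Request:
{"api": "play_rows", "payload": {"moves": [[[0,0,0.001],[0,0,0],0],[[0,0,0.001],[0,0,0],0],[[0,0,0.001],[0,0,0],0],[[0,0,0.001],[0,0,0],0],[[0,0,0],[0,0,0],0]]}}

```text
clock: 4.0
eef_pos: [596.5, -270.6, 60.3]
tcp_rot: [3.141, -0.0, 0.26]
contact_force: [1.0, 0.8, 1.0]
opening: 0.002
```

Request:
{"api": "play_rows", "payload": {"moves": [[[0,0,0.001],[0,0,0],0],[[0,0,0.001],[0,0,0],0],[[0,0,0],[0,0,0],0]]}}

```text
clock: 4.3
eef_pos: [596.5, -270.6, 58.3]
tcp_rot: [3.141, -0.0, 0.26]
contact_force: [1.7, 0.7, 1.0]
opening: 0.0
```

Request:
{"api": "play_rows", "payload": {"moves": [[[0,0,0.0005],[0,0,0],0],[[0,0,0.0005],[0,0,0],0],[[0,0,0],[0,0,0],0]]}}

```text
clock: 4.6
eef_pos: [596.5, -270.7, 57.9]
tcp_rot: [3.141, -0.0, 0.26]
contact_force: [0.6, 1.1, 7.0]
opening: 0.002
```

Request:
{"api": "play_rows", "payload": {"moves": [[[0,0,0.0005],[0,0,0],0],[[0,0,0],[0,0,0],0]]}}

```text
clock: 4.8
eef_pos: [596.6, -270.7, 57.8]
tcp_rot: [3.141, -0.001, 0.26]
contact_force: [-0.7, 1.3, 10.6]
opening: 0.002
```

Force jumped at z≈58, so the paddle has hit its on-stop. Next I'll lift, turn and go to the round key.

Request:
{"api": "play_rows", "payload": {"moves": [[[0,0,-0.01],[0,0,0],0],[[0,0,-0.03],[0,0,0],0],[[0,0,-0.05],[0,0,0],0],[[0,0,-0.05],[0,0,0],0],[[0,0,0],[0,0,0.135],0],[[0,0,0],[0,0,0.135],0],[[0,0,0],[0,0,0.135],0],[[0,0,0],[0,0,0.135],0]]}}

```text
clock: 5.6
eef_pos: [595.4, -270.5, 196.8]
tcp_rot: [3.141, 0.001, -0.286]
contact_force: [-0.2, -0.1, -0.5]
opening: 0.001
```

Request:
{"api": "play_rows", "payload": {"moves": [[[-0.01136,-0.02656,0],[0,0,0],0],[[-0.01136,-0.02656,0],[0,0,0],0],[[-0.01136,-0.02656,0],[0,0,0],0],[[-0.01136,-0.02656,0],[0,0,0],0],[[-0.01136,-0.02656,0],[0,0,0],0],[[-0.01136,-0.02656,0],[0,0,0],0],[[-0.01136,-0.02656,0],[0,0,0],0],[[-0.01136,-0.02656,0],[0,0,0],0],[[-0.01136,-0.02656,0],[0,0,0],0],[[-0.01136,-0.02656,0],[0,0,0],0],[[-0.01136,-0.02656,0],[0,0,0],0],[[-0.01136,-0.02656,0],[0,0,0],0],[[-0.01136,-0.02656,0],[0,0,0],0],[[-0.01136,-0.02656,0],[0,0,0],0],[[-0.01136,-0.02656,0],[0,0,0],0],[[-0.01136,-0.02656,0],[0,0,0],0],[[-0.01136,-0.02656,0],[0,0,0],0],[[-0.01136,-0.02656,0],[0,0,0],0],[[-0.01136,-0.02656,0],[0,0,0],0],[[-0.01136,-0.02656,0],[0,0,0],0]]}}

```text
clock: 7.6
eef_pos: [523.9, 303.3, 196.6]
tcp_rot: [3.14, 0.001, -0.28]
contact_force: [0.7, 0.2, 0.9]
opening: 0.005
```

Request:
{"api": "play_rows", "payload": {"moves": [[[0,0,0],[0,0,0],0],[[0,0,0],[0,0,0],0],[[0,0,0.04],[0,0,0],0],[[0,0,0.03],[0,0,0],0],[[0,0,0],[0,0,0],0],[[0,0,0],[0,0,0],0],[[0,0,0],[0,0,0],0]]}}

```text
clock: 8.3
eef_pos: [525.9, 302.7, 128.5]
tcp_rot: [-3.14, -0.002, -0.281]
contact_force: [0.5, 0.2, 0.1]
opening: -0.003
```

```bash
cat > pk2.py <<'E'
from h import *
import sys
S=grab_frame('side');c=lambda u,v:cv2.resize(S['pixels'][v:v+80,u:u+80,::-1],(400,400),interpolation=cv2.INTER_CUBIC)
cv2.imwrite(f'pics/{sys.argv[1]}.png',np.hstack([c(205,95),c(250,230)]))
s=sense();print(s['eef_pos'].round(1),s['tcp_rot'].round(3),s['contact_force'].round(1))
E
python3 pk2.py p2
```

```text
[525.9 302.9 128.7] [-3.14e+00 -2.00e-03 -2.81e-01] [-0.6  0.8  1. ]
```

View pics/p2.png

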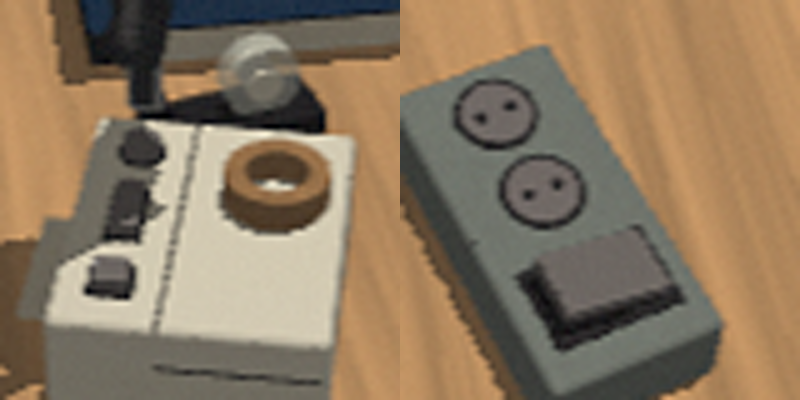

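The paddle is now down at its +x end, with the near edge raised. The fingertip at crop (147,108) is above the round key at (142,140), so I'll press it.

Request:
{"api": "play_rows", "payload": {"moves": [[[0,0,0.01],[0,0,0],0],[[0,0,0.01],[0,0,0],0],[[0,0,0.004],[0,0,0],0],[[0,0,0.001],[0,0,0],0],[[0,0,0.001],[0,0,0],0],[[0,0,0.001],[0,0,0],0],[[0,0,0],[0,0,0],0]]}}

```text
clock: 9.05
eef_pos: [524.9, 302.9, 99.8]
tcp_rot: [-3.141, -0.0, -0.28]
contact_force: [0.2, -0.8, -0.2]
opening: 0.004
```

Request:
{"api": "play_rows", "payload": {"moves": [[[0,0,0.001],[0,0,0],0],[[0,0,0.001],[0,0,0],0],[[0,0,0.001],[0,0,0],0],[[0,0,0.001],[0,0,0],0],[[0,0,0],[0,0,0],0]]}}

```text
clock: 9.55
eef_pos: [525.0, 302.9, 95.7]
tcp_rot: [-3.141, -0.0, -0.28]
contact_force: [0.5, 1.0, 1.6]
opening: -0.001
```

Request:
{"api": "play_rows", "payload": {"moves": [[[0,0,0.001],[0,0,0],0],[[0,0,0.0005],[0,0,0],0],[[0,0,0],[0,0,0],0]]}}

```text
clock: 9.85
eef_pos: [525.0, 302.9, 94.3]
tcp_rot: [-3.141, -0.0, -0.28]
contact_force: [0.1, 0.5, 0.5]
opening: 0.001
```

Request:
{"api": "play_rows", "payload": {"moves": [[[0,0,0.0005],[0,0,0],0],[[0,0,0],[0,0,0],0]]}}

```text
clock: 10.05
eef_pos: [525.0, 302.9, 94.1]
tcp_rot: [-3.141, -0.0, -0.28]
contact_force: [0.1, 0.1, 4.3]
opening: 0.003
```

Request:
{"api": "play_rows", "payload": {"moves": [[[0,0,0.0005],[0,0,0],0],[[0,0,0],[0,0,0],0]]}}

```text
clock: 10.25
eef_pos: [525.0, 302.9, 94.0]
tcp_rot: [-3.141, -0.0, -0.28]
contact_force: [-0.8, -1.3, 9.7]
opening: 0.003
```

The round key has reached its stop at z=94, which is 7 mm in. Now lift and shift 65 mm to the bar key.

Request:
{"api": "play_rows", "payload": {"moves": [[[0,0,-0.005],[0,0,0],0],[[0,0,-0.015],[0,0,0],0],[[0,0,-0.02],[0,0,0],0],[[0,0,0],[0,0,0],0],[[0,0.02,0],[0,0,0],0],[[0,0.025,0],[0,0,0],0],[[0,0.02,0],[0,0,0],0],[[0,0,0],[0,0,0],0],[[0,0,0],[0,0,0],0],[[0,0,0],[0,0,0],0]]}}

```text
clock: 11.25
eef_pos: [507.4, 240.9, 133.5]
tcp_rot: [-3.141, -0.0, -0.28]
contact_force: [0.0, 0.0, 0.2]
opening: -0.001
```

```bash
python3 pk2.py p3
```

```text
[507.3 241.  133.4] [-3.141 -0.    -0.28 ] [-0.3 -0.6  0.7]
```

View pics/p3.png

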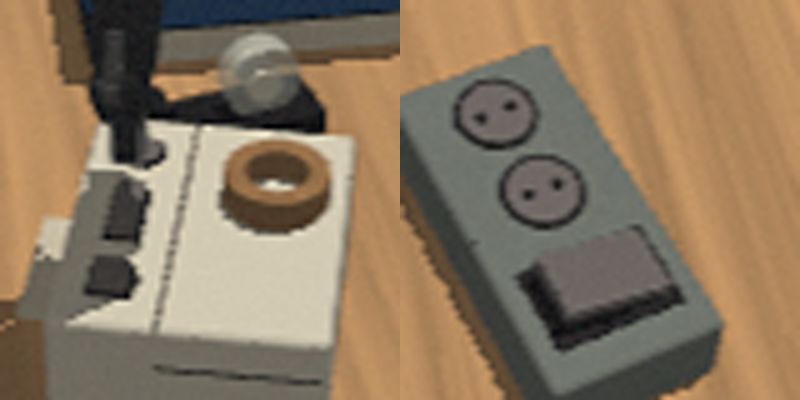

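The fingertip at crop (127,160) is above the bar key at (127,205), and the printer hasn't moved. Now for the bar press.

Request:
{"api": "play_rows", "payload": {"moves": [[[0,0,0.015],[0,0,0],0],[[0,0,0.014],[0,0,0],0],[[0,0,0.001],[0,0,0],0],[[0,0,0.001],[0,0,0],0],[[0,0,0.001],[0,0,0],0],[[0,0,0.001],[0,0,0],0],[[0,0,0.001],[0,0,0],0],[[0,0,0.001],[0,0,0],0],[[0,0,0.001],[0,0,0],0],[[0,0,0.001],[0,0,0],0],[[0,0,0.001],[0,0,0],0],[[0,0,0],[0,0,0],0]]}}

```text
clock: 12.5
eef_pos: [507.1, 240.5, 95.4]
tcp_rot: [-3.141, -0.0, -0.28]
contact_force: [0.8, 1.4, 3.1]
opening: 0.001
```

Request:
{"api": "play_rows", "payload": {"moves": [[[0,0,0.0005],[0,0,0],0],[[0,0,0.0005],[0,0,0],0],[[0,0,0],[0,0,0],0]]}}

```text
clock: 12.8
eef_pos: [507.1, 240.5, 94.4]
tcp_rot: [-3.141, -0.0, -0.28]
contact_force: [1.4, 2.7, 2.9]
opening: -0.003
```

Request:
{"api": "play_rows", "payload": {"moves": [[[0,0,0.0005],[0,0,0],0],[[0,0,0.0003],[0,0,0],0],[[0,0,0],[0,0,0],0]]}}

```text
clock: 13.1
eef_pos: [507.1, 240.5, 94.0]
tcp_rot: [-3.141, -0.0, -0.28]
contact_force: [-0.4, 2.1, 7.6]
opening: 0.002
```

Request:
{"api": "play_rows", "payload": {"moves": [[[0,0,0.0004],[0,0,0],0],[[0,0,0],[0,0,0],0]]}}

```text
clock: 13.3
eef_pos: [507.1, 240.5, 93.9]
tcp_rot: [-3.141, -0.001, -0.28]
contact_force: [-1.5, 1.2, 10.9]
opening: 0.001
```

The bar key is fully down at its stop. I'll lift well clear and back away for a final look.

Request:
{"api": "play_rows", "payload": {"moves": [[[0,0,-0.003],[0,0,0],0],[[0,0,-0.01],[0,0,0],0],[[0,0,-0.03],[0,0,0],0],[[0,0,-0.05],[0,0,0],0],[[0,0,-0.04],[0,0,0],0],[[-0.03,0,0],[0,0,0],0],[[-0.03,0,0],[0,0,0],0],[[-0.03,0,0],[0,0,0],0],[[-0.03,0,0],[0,0,0],0],[[0,0,0],[0,0,0],0],[[0,0,0],[0,0,0],0],[[0,0,0],[0,0,0],0],[[0,0,0],[0,0,0],0]]}}

```text
clock: 14.6
eef_pos: [392.3, 273.2, 226.1]
tcp_rot: [3.141, -0.0, -0.281]
contact_force: [-0.0, -0.3, 0.4]
opening: -0.002
```

```bash
python3 pk2.py p4
```

```text
[392.2 273.2 226. ] [ 3.141  0.    -0.281] [-0.   0.2  0.2]
```

View pics/p4.png

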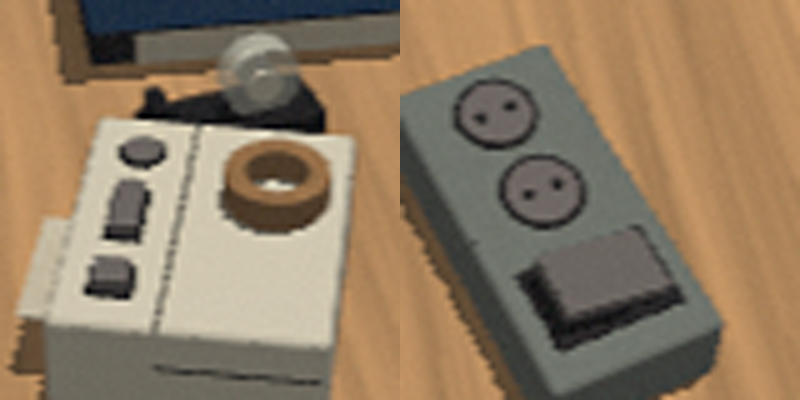

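The final view shows the round key sunk at (142,152), the bar at (125,205) and square at (110,277) both up, the paddle over, and the printer and roll unmoved.

```bash
python3 -c "
from rig import *
print(sign_off())"
```

```text
the job is handed in; nothing more can be done
None
```

The label station is started up and the job is handed in at about 15 s of the 51 s allowed. I pressed the paddle on the grey block over to on, then pressed the round key in, then tapped the bar key down and let it come up.

- **Paddle:** I pressed until the force rose sharply at its stop, with the fingertip at z ≈ 58 mm. Later pictures show it still rocked over to on.
- **Round key:** it met its stop at z ≈ 94 mm, which is the full 7 mm of travel. The last picture shows it still in.
- **Bar key:** it also met its stop at z ≈ 94 mm, and the last picture shows it back up.
- **Force:** the highest measured reading was about 11 N, at the stops.
- **Everything else:** in the last close-up views the square key is up, and the printer and tape roll have not visibly moved. I took no last full view of the desk, so the other loose objects were not rechecked.

No check failed. The key positions and paddle angle were judged from force and pictures, since the joints can't be read directly.

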